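Lay the cut stones on their sawn brass back plates

TASK

Four turquoise stones are cut and a brass back plate has been sawn for each: lay every stone, dome up, on the plate of its own shape and size, centred and turned the same way as the plate (the pear's point over the plate's point), so that the bezels can be marked out. Set the stones down rather than dropping them, and leave the finished brooch on the bench where it is.

Things in the scene. Friction and masses are not known exactly. Their poses are not given: they have to be found in the camera images.
- large_oval: Loose stone, large oval 64 x 46 mm, about 85 g. Flat underside, upright edge (to grip) 10 mm high, low dome above, 16 mm high in all; turquoise with brown veins. Origin: centre of the underside; x along the 64 mm, y along the 46 mm, z up.
- small_oval: Loose stone, small oval 46 x 34 mm, about 45 g. Flat underside, upright edge (to grip) 10 mm high, low dome above, 16 mm high in all; turquoise with brown veins. Origin: centre of the underside; x along the 46 mm, y along the 34 mm, z up.
- pear: Loose stone, pear (teardrop) 66 x 42 mm, about 70 g: round end of radius 21 mm, straight sides to one point. Flat underside, upright edge (to grip) 10 mm high, low dome above, 16 mm high in all; turquoise with brown veins. Origin: underside, AT THE POINT; +x looks from the round end out through the point: the round end's centre (widest place, 42 mm across y) is at x = -45 mm; z up.
- navette: Loose stone, navette (pointed at both ends, like a slim leaf) 70 x 32 mm, about 50 g. Flat underside, upright edge (to grip) 10 mm high, low dome above, 16 mm high in all; turquoise with brown veins. Origin: centre of the underside; x along the 70 mm, y along the 32 mm, z up.
- plate_large_oval: Fixed white block 92 x 72 x 12 mm, 2 mm brass pinned on it: brass face (for the stone) 14 mm above the bench; 3 pin heads at its edge rise 1 mm more. Brass: large oval 76 x 58 mm (the stone's outline plus 6 mm all round). Origin: under the centre of the brass, at bench height (z = 0); x along the 76 mm, z up.
- plate_small_oval: Fixed white block 92 x 72 x 12 mm, 2 mm brass pinned on it: brass face (for the stone) 14 mm above the bench; 3 pin heads at its edge rise 1 mm more. Brass: small oval 58 x 46 mm (the stone's outline plus 6 mm all round). Origin: under the centre of the brass, at bench height (z = 0); x along the 58 mm, z up.
- plate_pear: Fixed white block 92 x 72 x 12 mm, 2 mm brass pinned on it: brass face (for the stone) 14 mm above the bench; 3 pin heads at its edge rise 1 mm more. Brass: pear, 6 mm wider than the stone all round. Origin: at z = 0 under where the stone's point belongs, 6 mm inside the brass's rounded tip; +x looks from the round end out through the point: centre of the round end at x = -45 mm.
- plate_navette: Fixed white block 92 x 72 x 12 mm, 2 mm brass pinned on it: brass face (for the stone) 14 mm above the bench; 3 pin heads at its edge rise 1 mm more. Brass: navette 82 x 44 mm (the stone's outline plus 6 mm all round). Origin: under the centre of the brass, at bench height (z = 0); x along the 82 mm, z up.
- brooch: Loose finished brooch lying among the stones, to be left where it is: a six-petalled brass flower with dark blue inlay, 42 mm across, 8 mm high. Origin: centre of its underside, z up.

How it is judged:
By the outcome, as a careful person would: the job done as asked, in the order asked, and still so for the second after the job is handed in, with the robot touching nothing.
It also fails if it takes over 96 s, if anything falls off the work surface, if the arm or the gripper's body presses on something with over 40 N, if the wrist force passes 120 N, or if a joint passes its speed limit or range.

ROBOT

A 6-joint arm with a two-finger parallel gripper is mounted at the origin on the work surface. World frame = base frame: x ahead of the robot, y to its left, z up, the work surface at z = 0. Lengths are in m, angles in rad, forces in N, time in s.
With the tool pointing down it reaches from about 0.275 to 0.975 m from the base axis. Payload 8.4 kg.
Tool frame: the origin (TCP) lies midway between the tips of the shut fingers; the grasp point (between the pads) lies 19 mm behind it; z points along the fingers, y is the line along which they close (so a half turn about z gives the same grasp; the last joint's range is limited). The gripper opens to 92 mm and grips with 3 to 60 N. Pads are 20 mm wide; open, the fingers measure 128 mm over their backs; the gripper's body (75 mm by 189 mm) begins 69 mm behind the grasp point.
Start: joints at [1.262, 0.353, 1.633, -0, 1.155, -0.002], TCP at [0.189, 0.596, 0.215] pointing down, gripper open.
Joint ranges: [-2.63, 2.63], [-0.92, 2.1], [0.06, 2.66], [-1.3, 4.44], [0, 2.69], [-3.02, 3.02]. Speed limits (rad/s): [2.22, 2.22, 2.79, 3.14, 3.14, 3.14].

INTERFACE

Orientations are given as a rotation vector (axis times angle).
In Python, from plant import * gives the robot as it stands.
- The arm moves only by the shell command python3 -m creep 'ROWS' [FORCE]. ROWS is JSON, a list that holds one entry, the list of rows, each a list of 5 numbers: the shift along the world's x, y, z in cm, then the turn about the world's z in degrees, then the opening, from -1 (shut) to 1 (fully open). In form: [[[tx, ty, tz, roll, hand], ...]]. A call has 1 to 8 rows; each row shifts and turns the commanded pose from where the row before left it; what a row does not reach is not made up. A row lasts 1/12 s, in which the tool goes at most 41.7 mm and 7.16 degrees, less where a joint would pass 70% of its speed; a pose out of reach is approached as far as the arm can. A call with a gripper value outside its range is refused whole. The fingers move at their own pace and stop on an object; FORCE is the grip in N (left out, the last holds). Time passes only in rows, so rows that do not move let the fingers close. It gives the time, the measured TCP pose, the force, the opening and the grip force at its end, in the units of the state.
- sense(): the state, without advancing time (a new reading comes with each control period).
- get_image(name): name is "scene" or "side" or "wrist"; returns a dict with "pixels" (480x640x3 uint8, blue, green, red), "z_map" (480x640 float32, m along the optical axis (not along the pixel's ray), 0 where there is no reading), "intrinsics" (3x3 intrinsics, pixels), "R" (3x3) and "t" (3): a world point X has camera coordinates R X + t. Camera axes: x right, y down, z forward; pixel columns grow to the right and rows downward; lengths in m; the calibration is good to about 2 mm. A picture is of the moment at which its call begins.
- sign_off(): hands the job in; it is judged then, once.
Trained networks look in the newest picture that a camera, given by its name, has taken for a name from the list of things; names that differ only in an ending like _2 or _b are one class to them, and where a whole thing is asked for, a point or a joint stands for the part that bears it (a point fixed in the world has none). Each returns a list of dicts, best first, with "conf" (0 to 1); they miss things now and then, are a little off and sometimes report something else, mostly with a low value. They report only what shows in the picture. A call takes as long as a camera call.
- recognise(name, camera): "bbox" ([left, top, right, bottom] as shares, 0 to 1, of the picture: columns of its width, rows of its height, round what is visible of it).
- regions_of(name, camera): "region" (480x640 bool, what is visible of it) and "bbox" ([left, top, right, bottom] as shares, 0 to 1, of the picture: columns of its width, rows of its height, round what is visible of it).
The state is a dict: "t": time; "joints": joint angles; "joint_vel": joint speeds; "tau": joint torques, N m; "ee_pos": TCP position; "tcp_rot": TCP orientation; "wrist_force": force on the tool from outside, world axes, zero at the start; "moment": the same for the moment, N m; "width": finger opening in m; "gripper_force": force on a finger pad.
Only numpy, scipy, OpenCV 4.12 (cv2) and the standard library are available. Lean on these libraries where they do the work, as an engineer would, in place of code of your own. Each camera call takes 0.05 s, during which the arm holds its last target. There are 200 camera calls.

## Working session

There is one attempt and no reset: what is moved stays moved. The work goes in short steps, Python scripts to look and compute and a shell command to move; the robot and the scene stay as the last step left them, time stands still between calls to the robot, and variables do not carry over. Pictures are saved under pics/ and viewed, at most 14 in all, crops included, and the job is handed in when it is done.

```bash
mkdir -p pics; ls; python3 - <<'E'
from plant import *
import cv2
s=sense();print(s['t'],s['ee_pos'],s['tcp_rot'],s['width'])
for n in ("scene","side"):
    i=get_image(n);cv2.imwrite(f"pics/{n}0.png",i["pixels"]);print(n,i["intrinsics"].tolist(),(-i["R"].T@i["t"]).round(3))
    for o in "large_oval small_oval pear navette plate_large_oval plate_small_oval plate_pear plate_navette brooch".split():
        r=recognise(o,n);print(o,[(round(d["conf"],2),[round(v*k) for v,k in zip(d["bbox"],(640,480,640,480))]) for d in r[:3]])
E
```

```text
pics
0.0 [0.18860222 0.59535783 0.21389246] [-4.79986487e-01 -3.10452156e+00  2.04914912e-03] 0.09173717331687287
scene [[495.4612256447602, 0.0, 317.3272908431499], [0.0, 495.4612256447602, 236.2498036302398], [0.0, 0.0, 1.0]] [1.057 0.053 0.791]
large_oval []
small_oval [(0.78, [302, 221, 320, 240]), (0.37, [114, 217, 161, 268])]
pear [(0.92, [438, 167, 460, 192])]
navette [(0.56, [231, 206, 249, 234])]
plate_large_oval [(0.88, [474, 232, 535, 282]), (0.16, [219, 262, 262, 313])]
plate_small_oval [(0.86, [362, 272, 410, 325])]
plate_pear [(0.88, [221, 262, 262, 312])]
plate_navette [(0.57, [114, 220, 161, 267])]
brooch [(0.76, [377, 219, 397, 234]), (0.45, [221, 262, 259, 310])]
side [[615.611073602831, 0.0, 332.37129717315025], [0.0, 615.611073602831, 240.81999708138045], [0.0, 0.0, 1.0]] [ 0.255 -0.857  1.067]
large_oval [(0.79, [304, 349, 334, 379])]
small_oval [(0.64, [315, 232, 338, 252])]
pear [(0.58, [230, 162, 252, 180])]
navette [(0.72, [319, 288, 354, 304])]
plate_large_oval [(0.83, [285, 123, 329, 150])]
plate_small_oval [(0.84, [347, 174, 389, 201])]
plate_pear [(0.86, [371, 253, 422, 292])]
plate_navette [(0.57, [365, 343, 425, 400])]
brooch [(0.67, [289, 196, 305, 207])]
```

View pics/scene0.png

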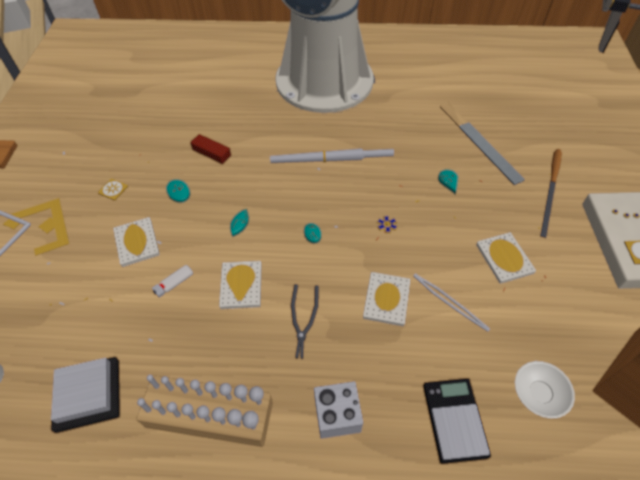

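View pics/side0.png

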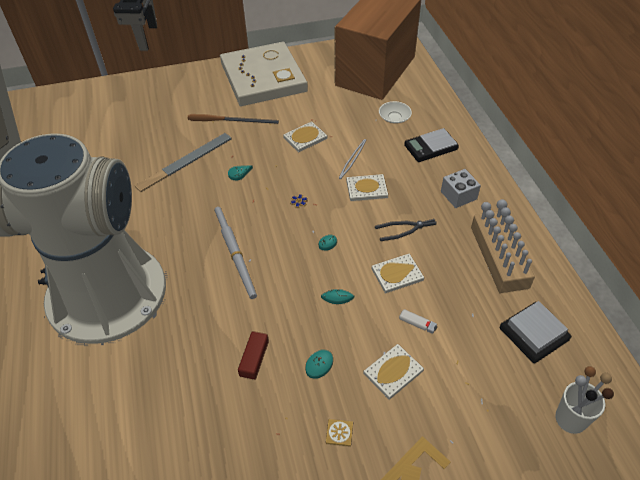

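The scene view shows the large oval at (178,190), navette (239,222), small oval (313,233), pear (449,180) and brooch (387,224). The plates are navette (135,241), pear (240,284), small oval (387,297) and large oval (506,256). The side view agrees. Next I'll fit the known outlines to the colour masks in both cameras.

```bash
cat > fit.py <<'E'
from plant import *
import numpy as np, cv2
from scipy.optimize import minimize
T=np.linspace(0,2*np.pi,72,endpoint=False); C=np.c_[np.cos(T),np.sin(T)]
hull=lambda p: cv2.convexHull(p.astype(np.float32))[:,0].astype(float)
def outline(k):
    if 'large' in k: p=C*[32,23]
    elif 'small' in k: p=C*[23,17]
    elif 'pear' in k: p=np.r_[C*21+[-45,0],[[0,0]]]
    else:
        R=(35**2+16**2)/32; a=np.arcsin(35/R); t=np.linspace(-a,a,40)
        q=np.c_[R*np.sin(t),R*np.cos(t)-(R-16)]; p=np.r_[q,-q]
    return hull(p)
def model(k,z0):
    p=outline(k)
    if k.startswith('plate'):
        p=hull((p[:,None]+6*C[None]).reshape(-1,2)); return np.c_[p,np.full(len(p),14.)]/1000
    c=np.array([-38,0]) if 'pear' in k else np.zeros(2); L=[(1,0),(1,10),(.85,13),(.5,15.3)]
    return np.vstack([np.c_[c+s*(p-c),np.full(len(p),h+z0)] for s,h in L])/1000
def mask(k,im):
    h,s,v=cv2.split(cv2.cvtColor(cv2.GaussianBlur(im,(3,3),0),cv2.COLOR_BGR2HSV))
    m=(h>15)&(h<32)&(s>165) if k.startswith('plate') else (h>74)&(h<102)&(s>110)
    m=m.astype(np.uint8)
    return cv2.morphologyEx(m,cv2.MORPH_CLOSE,np.ones((5,5)))
def proj(i,X):
    q=(i["R"]@X.T).T+i["t"]; u=(i["intrinsics"]@q.T).T; return u[:,:2]/u[:,2:]
def place(k,x,z0):
    m=model(k,z0); c,s=np.cos(x[2]),np.sin(x[2]); m[:,:2]=m[:,:2]@np.array([[c,s],[-s,c]])+x[:2]; return m
def fit(k,views,z0=0,th=None,xy=None):
    """views: list of (image, bbox px). returns x,y,theta(deg), IoU"""
    S=4; data=[]
    for i,b in views:
        b=[int(max(b[0]-12,0)),int(max(b[1]-12,0)),int(min(b[2]+12,640)),int(min(b[3]+12,480))]
        m=mask(k,i["pixels"]); n,l,st,_=cv2.connectedComponentsWithStats(m[b[1]:b[3],b[0]:b[2]].copy())
        w=(l==1+np.argmax(st[1:,4])).astype(np.float32)
        w=cv2.resize(w,None,fx=S,fy=S,interpolation=cv2.INTER_LINEAR)>.5
        data.append((i,b,w))
    def cost(x):
        t=0
        for i,b,w in data:
            u=(hull(proj(i,place(k,x,z0)))-b[:2]+.5)*S-.5
            r=np.zeros(w.shape,np.uint8); cv2.fillPoly(r,[np.round(u*16).astype(np.int32)],1,shift=4); r=r>0
            t+=1-(r&w).sum()/max((r|w).sum(),1)
        return t/len(data)
    if xy is None:
        i,b,w=data[0]; v,u=np.nonzero(w); p=np.array([u.mean()/S+b[0],v.mean()/S+b[1],1])
        d=i["R"].T@np.linalg.inv(i["intrinsics"])@p; o=-i["R"].T@i["t"]; xy=(o+d*((.014 if k[:5]=='plate' else .007+z0/1000)-o[2])/d[2])[:2]
    best=None
    for a in (np.arange(0,2*np.pi,np.pi/6) if th is None else [np.radians(th)]):
        p0=np.array(xy)+(.038*np.array([np.cos(a),np.sin(a)]) if 'pear' in k and th is None else 0)
        r=minimize(cost,[*p0,a],method='Nelder-Mead',options=dict(initial_simplex=np.array([[*p0,a],[p0[0]+.006,p0[1],a],[p0[0],p0[1]+.006,a],[*p0,a+.25]]),xatol=1e-5,fatol=1e-5,maxiter=150))
        if best is None or r.fun<best.fun: best=r
    x=best.x; return (round(x[0]*1000,1),round(x[1]*1000,1),round(np.degrees(x[2])%360,1),round(1-best.fun,3))
def tool():
    s=sense(); R=cv2.Rodrigues(np.array(s['tcp_rot']))[0]; return s['ee_pos']*1000, np.degrees(np.arctan2(R[1,1],R[0,1])), R[:,2], s
E
python3 - <<'E'
from fit import *
B={'large_oval':[(163,178,192,204),(304,349,334,379)],'small_oval':[(302,221,322,244),(315,232,338,252)],'pear':[(438,167,460,195),(226,162,254,182)],'navette':[(229,208,250,237),(319,288,354,304)],
'plate_large_oval':[(488,238,524,274),(290,123,322,148)],'plate_small_oval':[(374,281,401,312),(353,176,384,196)],'plate_pear':[(222,262,257,304),(378,256,418,287)],'plate_navette':[(122,221,150,258),(374,350,415,388)]}
I=[get_image(n) for n in("scene","side")]
for k,b in B.items(): print(k,fit(k,list(zip(I,b))),*[fit(k,[(I[j],b[j])]) for j in (0,1)])
print(tool()[:3])
E
```

```text
large_oval (np.float64(386.7), np.float64(-290.5), np.float64(38.5), np.float64(0.812)) (np.float64(384.8), np.float64(-293.3), np.float64(212.8), np.float64(0.782)) (np.float64(385.9), np.float64(-287.9), np.float64(224.1), np.float64(0.855))
small_oval (np.float64(483.6), np.float64(-1.4), np.float64(19.6), np.float64(0.74)) (np.float64(484.6), np.float64(-2.2), np.float64(2.5), np.float64(0.723)) (np.float64(483.4), np.float64(1.8), np.float64(42.2), np.float64(0.779))
pear (np.float64(371.0), np.float64(287.3), np.float64(11.5), np.float64(0.731)) (np.float64(375.4), np.float64(282.3), np.float64(5.5), np.float64(0.724)) (np.float64(367.5), np.float64(296.1), np.float64(24.9), np.float64(0.751))
navette (np.float64(465.0), np.float64(-148.6), np.float64(163.5), np.float64(0.752)) (np.float64(464.3), np.float64(-151.2), np.float64(351.3), np.float64(0.742)) (np.float64(464.7), np.float64(-146.6), np.float64(160.9), np.float64(0.781))Traceback (most recent call last):
  File "<stdin>", line 5, in <module>
  File "fit.py", line 35, in fit
    w=(l==1+np.argmax(st[1:,4])).astype(np.float32)
            ~~~~~~~~~^^^^^^^^^^
    return _wrapfunc(a, 'argmax', axis=axis, out=out, **kwds)
    return bound(*args, **kwds)
ValueError: attempt to get argmax of an empty sequence
```

```bash
python3 - <<'E'
from fit import *
i=get_image("scene");im=i["pixels"];h=cv2.cvtColor(im,cv2.COLOR_BGR2HSV)
for r,c0,c1 in ((190,160,196),(233,300,326),(241,118,156),(284,218,264),(180,434,464)): print(r,[tuple(map(int,x)) for x in h[r,c0:c1:2]])
m=mask('pear',im);n,l,st,_=cv2.connectedComponentsWithStats(m);print(st[1:].tolist())
E
```

```text
190 [(17, 108, 175), (17, 110, 174), (17, 105, 170), (50, 42, 121), (88, 238, 118), (89, 255, 122), (87, 199, 118), (84, 133, 109), (88, 215, 120), (88, 197, 119), (88, 171, 115), (89, 249, 131), (88, 255, 134), (88, 255, 132), (87, 167, 125), (21, 77, 139), (17, 110, 169), (17, 110, 170)]
233 [(17, 110, 170), (17, 108, 160), (67, 44, 104), (89, 250, 113), (89, 255, 121), (88, 228, 124), (86, 147, 116), (88, 179, 120), (89, 255, 130), (89, 255, 131), (85, 124, 130), (19, 92, 153), (18, 111, 166)]
241 [(18, 15, 175), (16, 15, 182), (18, 31, 182), (20, 128, 169), (22, 178, 168), (21, 179, 168), (21, 177, 167), (21, 180, 167), (21, 178, 168), (21, 179, 167), (21, 181, 168), (21, 175, 169), (21, 179, 165), (21, 174, 167), (19, 85, 173), (18, 17, 183), (16, 15, 186), (19, 16, 178), (16, 16, 180)]
284 [(17, 108, 177), (15, 61, 180), (18, 17, 180), (16, 16, 176), (18, 23, 186), (19, 88, 177), (21, 173, 172), (21, 178, 172), (21, 177, 174), (21, 182, 172), (21, 177, 170), (21, 178, 172), (21, 178, 172), (21, 176, 172), (21, 176, 172), (21, 177, 171), (21, 159, 172), (18, 59, 178), (16, 18, 187), (15, 16, 186), (16, 15, 185), (16, 37, 167), (17, 103, 171)]
180 [(17, 111, 163), (17, 108, 158), (23, 74, 100), (88, 188, 76), (87, 173, 90), (88, 219, 113), (88, 230, 122), (88, 208, 120), (87, 173, 112), (88, 222, 124), (89, 255, 130), (87, 171, 131), (24, 65, 138), (17, 110, 165), (18, 111, 166)]
[[439, 170, 18, 22, 266], [167, 180, 22, 22, 369], [231, 211, 17, 24, 278], [305, 224, 16, 18, 227]]
```

```bash
python3 - <<'E'
s=open('fit.py').read()
a=s.index("    h,s,v=cv2.split"); b=s.index("    m=m.astype")
s=s[:a]+"""    h,s,v=cv2.split(cv2.cvtColor(im,cv2.COLOR_BGR2HSV)); g=im.astype(int)
    m=(h>14)&(h<32)&(s>95) if k.startswith('plate') else g[...,1]-g[...,2]>25
"""+s[b:]
s=s.replace("w=(l==1+np.argmax(st[1:,4])).astype(np.float32)","""H,W=l.shape; c=l[H//2-3:H//2+4,W//2-3:W//2+4]; c=c[c>0]
        w=(l==np.bincount(c).argmax()).astype(np.float32)
        if k[:5]=='plate' and st[np.bincount(c).argmax(),4]>.6*H*W: print('leak')""")
s=s.replace("round(x[0]*1000,1),round(x[1]*1000,1),round(np.degrees(x[2])%360,1),round(1-best.fun,3)","*[float(round(v,d)) for v,d in zip((x[0]*1000,x[1]*1000,np.degrees(x[2])%360,1-best.fun),(1,1,1,3))],")
open('fit.py','w').write(s)
E
cat > meas.py <<'E'
from fit import *
B={'large_oval':[(163,178,192,204),(304,349,334,379)],'small_oval':[(302,221,322,244),(315,232,338,252)],'pear':[(438,167,460,195),(226,162,254,182)],'navette':[(229,208,250,237),(319,288,354,304)],
'plate_large_oval':[(488,238,524,274),(290,123,322,148)],'plate_small_oval':[(374,281,401,312),(353,176,384,196)],'plate_pear':[(222,262,257,304),(378,256,418,287)],'plate_navette':[(122,221,150,258),(374,350,415,388)]}
if __name__=='__main__':
    I=[get_image(n) for n in("scene","side")]
    for k,b in B.items(): print(k,fit(k,list(zip(I,b))),*[fit(k,[(I[j],b[j])]) for j in (0,1)])
    print(tool()[:3])
E
python3 meas.py
```

```text
large_oval (386.5, -290.1, 39.7, 0.868) (386.2, -292.4, 32.8, 0.858) (386.6, -287.8, 39.9, 0.912)
small_oval (484.1, -0.9, 27.1, 0.83) (485.3, -1.9, 14.2, 0.816) (484.2, 1.4, 212.5, 0.872)
pear (370.3, 287.5, 11.6, 0.834) (371.8, 285.6, 9.1, 0.81) (368.8, 292.5, 16.8, 0.874)
navette (464.2, -148.4, 162.0, 0.832) (464.5, -150.7, 166.1, 0.807) (463.7, -146.7, 164.1, 0.877)
leak
leak
plate_large_oval (526.8, 363.4, 14.4, 0.287) (526.9, 363.1, 14.5, 0.44) (524.5, 365.8, 24.4, 0.141)
leak
leak
plate_small_oval (625.4, 139.9, 167.7, 0.523) (625.3, 138.7, 169.2, 0.916) (621.3, 141.5, 168.8, 0.143)
leak
leak
leak
leak
plate_pear (640.3, -122.7, 4.7, 0.219) (641.8, -122.7, 5.6, 0.267) (637.9, -120.7, 5.9, 0.178)
leak
leak
leak
leak
plate_navette (520.1, -344.3, 23.4, 0.236) (521.2, -346.1, 206.4, 0.264) (519.2, -343.1, 24.8, 0.22)
(array([188.77481499, 595.81898177, 214.5786839 ]), np.float64(72.42265867404289), array([ 2.49837185e-05, -3.12941533e-05, -9.99999999e-01]))
```

```bash
sed -i 's/(h<32)&(s>95)/(h<32)\&(s>138)/' fit.py
python3 -m creep '[[[3.1,-2.3,0.5,0,1],[3.1,-2.3,0.5,0,1],[3.1,-2.3,0.5,0,1],[3.1,-2.3,0.5,0,1],[3.1,-2.3,0.5,0,1],[3.1,-2.3,0.5,0,1],[3.1,-2.3,0.5,0,1],[3.1,-2.3,0.5,0,1]]]' 20
python3 -m creep '[[[3.1,-2.3,0.5,0,1],[0,0,0,0,1],[0,0,0,0,1],[0,0,0,0,1]]]'
python3 - <<'E'
from fit import *
i=get_image("wrist");cv2.imwrite("pics/w1.png",i["pixels"]);print(i["intrinsics"][0,0],(-i["R"].T@i["t"]).round(3),i["R"].round(2).tolist(),tool()[:3])
for k in('plate_large_oval','pear'):print([ (round(d['conf'],2),np.round(np.array(d['bbox'])*[640,480,640,480])) for d in recognise(k,'wrist')])
E
```

```text
t: 1.92
ee_pos: [0.4381, 0.4105, 0.2551]
tcp_rot: [0.48, 3.105, 0.001]
wrist_force: [0.6, -0.1, -0.0]
width: 0.092
gripper_force: 0.0
t: 2.25
ee_pos: [0.4674, 0.3888, 0.2594]
tcp_rot: [-0.481, -3.104, 0.0]
wrist_force: [0.2, -0.1, -0.9]
width: 0.092
gripper_force: 0.0
418.9876355301204 [0.399 0.41  0.43 ] [[0.3, 0.95, -0.0], [0.92, -0.29, 0.25], [0.24, -0.08, -0.97]] (array([466.90889649, 389.24473696, 259.3085032 ]), np.float64(72.43912605573323), array([-7.19303641e-04, -3.46561310e-05, -9.99999741e-01]))
[(0.72, array([262., 201., 367., 311.]))]
[(0.61, array([143.,  71., 190., 136.]))]
```

View pics/w1.png

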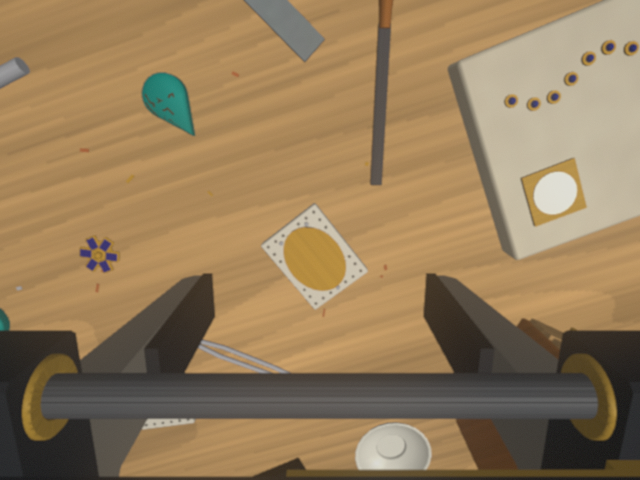

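The wrist view shows the large-oval plate at (315,257), the pear at (168,102) and the brooch at (98,254). Fit in this view.

```bash
cat > w.py <<'E'
import sys
from fit import *
G=dict(large_oval=(386,-290),small_oval=(484,-1),pear=(334,280),navette=(464,-148),plate_large_oval=(527,363),plate_small_oval=(625,140),plate_pear=(600,-123),plate_navette=(520,-344))
i=get_image("wrist")
for a in sys.argv[1:]:
    k,z0,*p=a.split(':'); z0=float(z0 or 0); c=[float(v) for v in p] if p else G[k]
    X=np.array([[c[0]/1e3+dx,c[1]/1e3+dy,.012+z0/1e3] for dx in(-.026,.026) for dy in(-.026,.026)]); u=proj(i,X)
    b=[*u.min(0),*u.max(0)]; r=fit(k,[(i,b)],z0)
    n=[(np.array(d['bbox'])*[640,480,640,480]).round() for d in recognise(k,'wrist')[:1]]
    u=proj(i,place(k,[r[0]/1e3,r[1]/1e3,np.radians(r[2])],z0)); print(k,r,'fit box',u.min(0).round(),u.max(0).round(),'net',n)
t=tool(); print('tcp',t[0].round(1),'y-axis',round(t[1]%180,1),'w',t[3]['width'],'f',np.round(t[3]['wrist_force'],1),'t',t[3]['t'],'j6',t[3]['joints'][5])
cv2.imwrite('pics/last.png',i['pixels'])
E
python3 w.py plate_large_oval: pear:
```

```text
plate_large_oval (526.2, 364.0, 19.0, 0.931) fit box [282. 228.] [345. 292.] net [array([260., 203., 367., 309.])]
pear (369.9, 290.0, 18.0, 0.904) fit box [140.  73.] [196. 136.] net [array([143.,  72., 193., 136.])]
tcp [466.9 389.6 259.5] y-axis 72.5 w 0.09208115162720737 f [-0.1  0.  -0.1] t 2.55 j6 -0.5727291166325951
```

```bash

python3 -m creep '[[[-2,-1.62,-1.57,5.07,1],[-2,-1.62,-1.57,5.07,1],[-2,-1.62,-1.57,5.07,1],[-2,-1.62,-1.57,5.07,1],[-2,-1.62,-1.57,5.07,1],[-2,-1.62,-1.57,5.07,1],[-2,-1.62,-1.57,5.07,1],[0,0,0,0,1]]]' 20 >/dev/null
python3 -m creep '[[[0,0,0,0,1],[0,0,0,0,1],[0,0,0,0,1]]]' >/dev/null
python3 w.py pear:
```

```text
pear (371.7, 290.4, 16.6, 0.914) fit box [293. 193.] [348. 278.] net [array([297., 192., 347., 275.])]
tcp [328.8 276.4 150.3] y-axis 107.9 w 0.09190592088110006 f [-1.2 -0.5  0.2] t 3.5667 j6 -1.187429612433353
```

View pics/last.png

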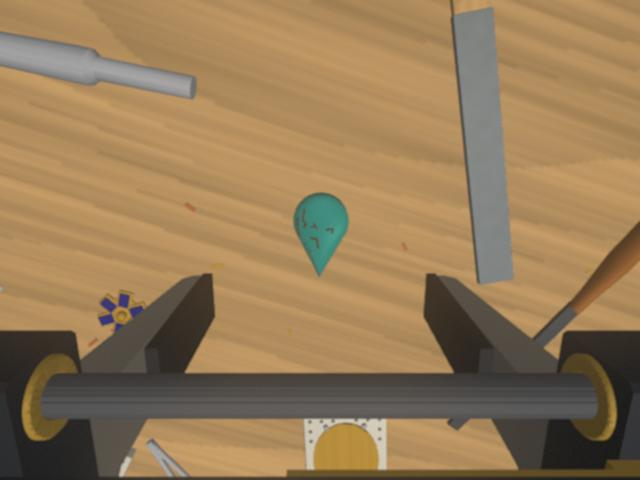

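The pear shows centred at (320,232), its point at (320,275), midway between the open fingers. Descend and grip.

```bash

python3 -m creep '[[[0,0.1,-3.5,-1.3,1],[0,0,-3.5,0,1],[0,0,-3.5,0,1],[0,0,-3,0,1],[0,0,-0.8,0,1],[0,0,-0.4,0,1],[0,0,0,0,1]]]' 20 
python3 -m creep '[[[0,0,0,0,-1],[0,0,0,0,-1],[0,0,0,0,-1],[0,0,0,0,-1],[0,0,0,0,-1],[0,0,0,0,-1],[0,0,0,0,-1],[0,0,0,0,-1]]]' 20
python3 w.py
```

```text
t: 4.15
ee_pos: [0.3281, 0.2767, 0.0027]
tcp_rot: [0.453, -3.108, 0.001]
wrist_force: [0.8, -1.1, -1.4]
width: 0.092
gripper_force: 0.0
t: 4.82
ee_pos: [0.3278, 0.2764, 0.0028]
tcp_rot: [-0.454, 3.109, 0.0]
wrist_force: [-0.7, -0.1, 2.4]
width: 0.0411
gripper_force: 20.3
tcp [327.8 276.5   2.8] y-axis 106.6 w 0.04072583747766788 f [0.6 0.9 2.4] t 4.8667 j6 -1.1635530955802498
```

```bash

python3 -m creep '[[[0,0,1,0,-1],[0,0,3.4,0,-1],[0,0,3.4,0,-1],[0,0,3.4,0,-1],[0,0,3.4,0,-1],[0,0,0,0,-1],[0,0,0,0,-1]]]' 20 >/dev/null
python3 w.py pear:147:328:277
python3 -m creep '[[[2.2,-3.35,0,-1,-1],[2.2,-3.35,0,-1,-1],[2.2,-3.35,0,-1,-1],[2.2,-3.35,0,-1,-1],[2.2,-3.35,0,-1,-1],[2.2,-3.35,0,-1,-1]]]' >/dev/null
python3 -m creep '[[[2.2,-3.35,0,-1,-1],[2.2,-3.35,0,-1,-1],[2.2,-3.35,0,-1,-1],[2.2,-3.35,0,-1,-1],[2.2,-3.35,0,-1,-1],[2.2,-3.35,0,-1,-1],[0,0,0,0,-1],[0,0,0,0,-1]]]' >/dev/null
python3 -m creep '[[[0,0,0,0,-1],[0,0,0,0,-1],[0,0,0,0,-1]]]' >/dev/null
python3 w.py pear:146:592:-126 plate_pear: plate_small_oval: small_oval:
```

```text
pear (373.5, 290.0, 16.8, 0.946) fit box [269. 251.] [369. 398.] net [array([273., 250., 368., 373.])]
tcp [327.2 275.9 147.8] y-axis 106.6 w 0.040870525501605574 f [ 0.4  0.3 -0.9] t 5.55 j6 -1.1635730983611066
pear (637.2, -121.0, 5.2, 0.943) fit box [269. 251.] [369. 399.] net [array([273., 248., 366., 373.])]
plate_pear (548.3, -131.0, 186.3, 0.744) fit box [281. 159.] [354. 263.] net [array([268., 186., 367., 277.])]Traceback (most recent call last):
  File "w.py", line 8, in <module>
    b=[*u.min(0),*u.max(0)]; r=fit(k,[(i,b)],z0)
                               ~~~^^^^^^^^^^^^^^
  File "fit.py", line 36, in fit
    w=(l==np.bincount(c).argmax()).astype(np.float32)
          ~~~~~~~~~~~~~~~~~~~~~^^
ValueError: attempt to get argmax of an empty sequence
```

View pics/last.png

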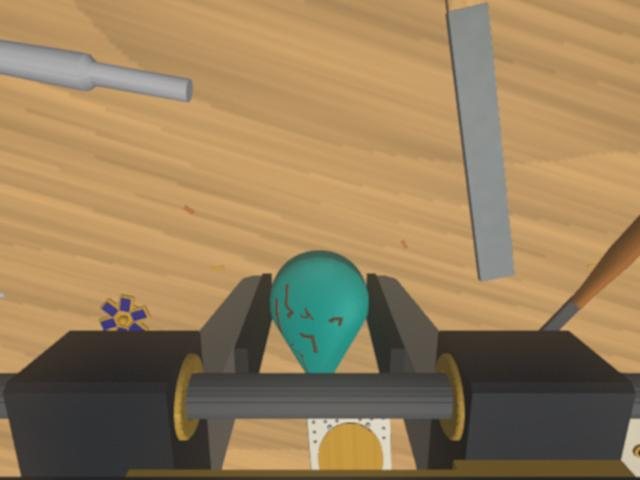

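The saved picture is from the lift: the pear is held at (320,310), its point hidden behind the bar at row 373. I'll ignore the rows below that in the fit and shift the tool +x so the plate shows clear.

```bash
sed -i 's/t+=1-(r&w).sum/r[max(0,(368-b[1])*S):]=0; w=w.copy(); w[max(0,(368-b[1])*S):]=0\n            t+=1-(r\&w).sum/' fit.py
python3 -m creep '[[[3,0,0,0,-1],[2.5,0,0,0,-1],[0,0,0,0,-1],[0,0,0,0,-1],[0,0,0,0,-1]]]' >/dev/null
python3 w.py pear:146:647:-126 plate_pear:
```

```text
pear (692.4, -123.4, 3.1, 0.963) fit box [269. 251.] [369. 399.] net [array([272., 249., 367., 375.])]
plate_pear (640.6, -121.3, 5.8, 0.95) fit box [287. 119.] [362. 227.] net [array([274., 108., 373., 237.])]
tcp [ 645.7 -125.5  148.7] y-axis 94.6 w 0.04078472402907661 f [ 0.1 -0.3 -1.3] t 7.6833 j6 -1.8454125155495837
```

View pics/last.png

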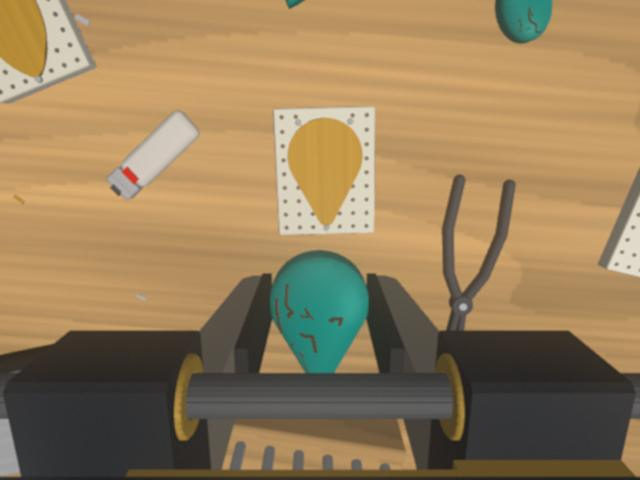

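The plate shows at (325,175) with its point down, and the stone is aligned below it. Shift (-51.7,-0.5) mm, turn +1.3 deg, then lower.

```bash

python3 -m creep '[[[-2.6,-0.05,0,1.3,-1],[-2.57,0,0,0,-1],[0,0,-3.5,0,-1],[0,0,-3.5,0,-1],[0,0,-3.2,0,-1],[0,0,-1.5,0,-1],[0,0,0,0,-1],[0,0,0,0,-1]]]'
python3 -m creep '[[[0,0,-0.6,0,-1],[0,0,-0.4,0,-1],[0,0,-0.3,0,-1],[0,0,-0.1,0,-1],[0,0,0,0,-1],[0,0,0,0,-1]]]'
```

```text
t: 8.35
ee_pos: [0.5942, -0.126, 0.0314]
tcp_rot: [0.162, -3.136, -0.001]
wrist_force: [-1.1, -0.3, -0.4]
width: 0.041
gripper_force: 20.0
t: 8.85
ee_pos: [0.5953, -0.1261, 0.018]
tcp_rot: [-0.162, 3.137, -0.0]
wrist_force: [0.6, -0.7, -0.2]
width: 0.0409
gripper_force: 20.0
```

```bash

python3 -m creep '[[[-0.1,0,-0.05,0,-1],[0,0,-0.05,0,-1],[0,0,0,0,-1],[0,0,0,0,-1]]]'
```

```text
t: 9.18
ee_pos: [0.594, -0.1261, 0.0168]
tcp_rot: [0.162, -3.137, 0.0]
wrist_force: [-0.7, 1.5, 1.4]
width: 0.0411
gripper_force: 20.0
```

```bash

python3 -m creep '[[[0,0,-0.03,0,-1],[0,0,0,0,-1],[0,0,0,0,0],[0,0,0,0,0.3],[0,0,0,0,0.4],[0,0,0,0,0.4]]]'
python3 -m creep '[[[0,0,1.5,0,0.5],[0.5,0,3.5,0,1],[1,0,3.5,0,1],[1,0,3.5,0,1],[1,0,1,0,1],[0,0,0,0,1],[0,0,0,0,1],[0,0,0,0,1]]]'
python3 w.py pear:14:602:-125 plate_pear:
python3 - <<'E'
import cv2; cv2.imwrite('pics/c1.png',cv2.resize(cv2.imread('pics/last.png')[60:300,200:460],None,fx=2,fy=2))
E
```

```text
t: 9.68
ee_pos: [0.5941, -0.1261, 0.0163]
tcp_rot: [-0.162, 3.137, 0.0]
wrist_force: [-0.1, 0.0, 0.5]
width: 0.0632
gripper_force: 0.0
t: 10.35
ee_pos: [0.6274, -0.1258, 0.1446]
tcp_rot: [0.162, -3.134, -0.001]
wrist_force: [-0.7, 0.6, 0.4]
width: 0.0918
gripper_force: 0.0
pear (639.8, -121.0, 7.4, 0.929) fit box [293. 154.] [353. 247.] net [array([295., 153., 352., 244.])]Traceback (most recent call last):
  File "w.py", line 8, in <module>
    b=[*u.min(0),*u.max(0)]; r=fit(k,[(i,b)],z0)
                               ~~~^^^^^^^^^^^^^^
  File "fit.py", line 36, in fit
    w=(l==np.bincount(c).argmax()).astype(np.float32)
          ~~~~~~~~~~~~~~~~~~~~~^^
ValueError: attempt to get argmax of an empty sequence
```

View pics/c1.png

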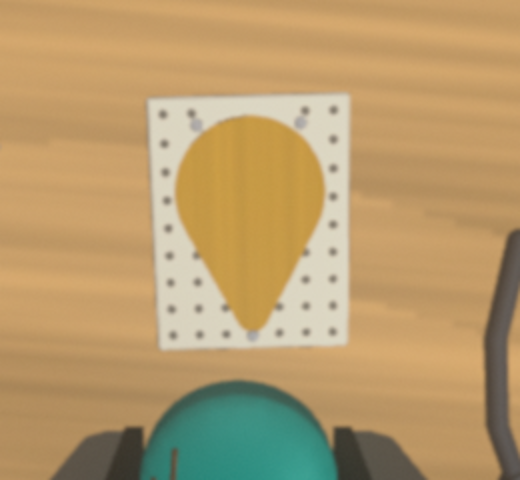

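```bash
sed -i "s/    m=(h>14)/    t=g[...,1]-g[...,2]>25\n    m=((h>14)/; s/(s>138) if k.startswith('plate') else .*/(s>138)|t) if k.startswith('plate') else t/" fit.py
sed -i "s/^cv2.imwrite.*//; s/^i=get_image.*/&\ncv2.imwrite('pics\/last.png',i['pixels'])/" w.py
python3 w.py pear:14:602:-125 plate_pear:; cp pics/last.png pics/w3.png
python3 -m creep '[[[-2.86,2.5,0.1,0,1],[-2.86,2.5,0,0,1],[-2.86,2.5,0,0,1],[-2.86,2.5,0,0,1],[-2.86,2.5,0,0,1],[0,0,0,0,1],[0,0,0,0,1],[0,0,0,0,1]]]'
python3 w.py small_oval:
```

```text
pear (639.9, -121.3, 7.0, 0.926) fit box [293. 154.] [353. 248.] net [array([296., 154., 350., 246.])]
plate_pear (640.6, -122.5, 4.3, 0.948) fit box [287. 146.] [362. 252.] net [array([275., 137., 378., 260.])]
tcp [ 628.1 -126.   145.2] y-axis 95.9 w 0.09185580799141281 f [ 0.5 -0.4 -0.6] t 10.6 j6 -1.8741225201013958
t: 11.27
ee_pos: [0.4867, -0.0011, 0.1476]
tcp_rot: [-0.163, 3.136, -0.0]
wrist_force: [0.2, -0.8, 0.6]
width: 0.0918
gripper_force: 0.0
small_oval (486.4, -0.7, 21.9, 0.901) fit box [297. 192.] [344. 252.] net [array([297., 192., 345., 252.])]
tcp [487.2  -1.6 147.5] y-axis 95.9 w 0.09179980076175669 f [-0.  -0.4  0.3] t 11.3667 j6 -1.679627249478894
```

View pics/w3.png

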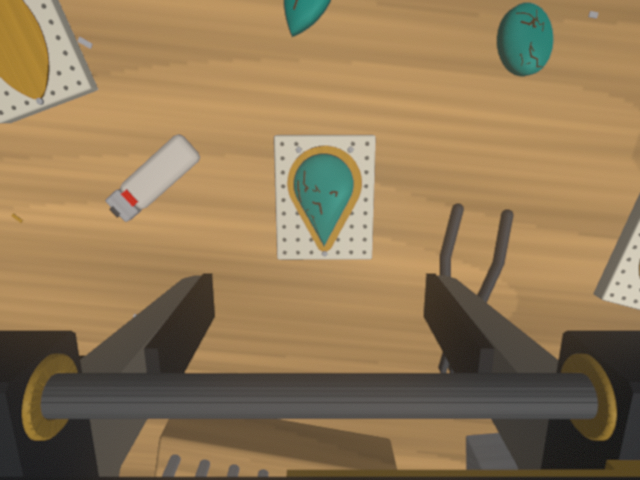

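The pear sits centred at (324,190) with an even brass rim. Now the small oval: grip it and carry it towards its plate.

```bash

python3 -m creep '[[[-0.08,0.09,-1,5.4,1],[0,0,-2.5,5.3,1],[0,0,-3.5,5.3,1],[0,0,-3.5,0,1],[0,0,-3,0,1],[0,0,-0.6,0,1],[0,0,-0.35,0,1],[0,0,0,0,1]]]' 20 
python3 -m creep '[[[0,0,0,0,-1],[0,0,0,0,-1],[0,0,0,0,-1],[0,0,0,0,-1],[0,0,0,0,-1],[0,0,0,0,-1],[0,0,0,0,-1],[0,0,0,0,-1]]]' 20
python3 w.py
python3 -m creep '[[[0,0,1,0,-1],[0,0,3.4,0,-1],[0,0,3.4,0,-1],[0,0,3.4,0,-1],[0,0,3.3,0,-1]]]' >/dev/null
python3 -m creep '[[[2.97,2.2,0,-5.5,-1],[2.97,2.2,0,-5.5,-1],[2.97,2.2,0,-5.5,-1],[2.97,2.2,0,-5.5,-1],[2.97,2.2,0,-5.5,-1],[2.97,2.2,0,-5.5,-1],[0,0,0,0,-1],[0,0,0,0,-1]]]' >/dev/null
python3 -m creep '[[[0,0,0,0,-1],[0,0,0,0,-1]]]'
python3 w.py small_oval:145:664:131 plate_small_oval:
```

```text
t: 12.03
ee_pos: [0.4858, -0.0006, 0.0029]
tcp_rot: [0.596, -3.084, -0.0]
wrist_force: [-0.1, 0.1, -0.2]
width: 0.0916
gripper_force: 0.0
t: 12.7
ee_pos: [0.4853, -0.0002, 0.003]
tcp_rot: [-0.597, 3.084, -0.0]
wrist_force: [0.6, -0.4, -0.1]
width: 0.0407
gripper_force: 0.0
tcp [ 4.852e+02 -2.000e-01  2.900e+00] y-axis 111.9 w 0.036981188098800535 f [-0.1  0.8 -0.6] t 12.75 j6 -1.956715207220029
t: 14.0
ee_pos: [0.6622, 0.131, 0.148]
tcp_rot: [-0.302, -3.126, 0.001]
wrist_force: [0.0, 0.0, -0.9]
width: 0.0327
gripper_force: 20.0
small_oval (663.7, 129.9, 171.1, 0.926) fit box [279. 246.] [360. 354.] net [array([281., 245., 357., 352.])]
plate_small_oval (624.0, 140.4, 170.4, 0.926) fit box [291. 131.] [355. 211.] net [array([270., 102., 374., 232.])]
tcp [662.8 131.  148.3] y-axis 78.9 w 0.03269566807569715 f [-0.2  0.7 -0. ] t 14.15 j6 -1.183942664453181
```

View pics/last.png

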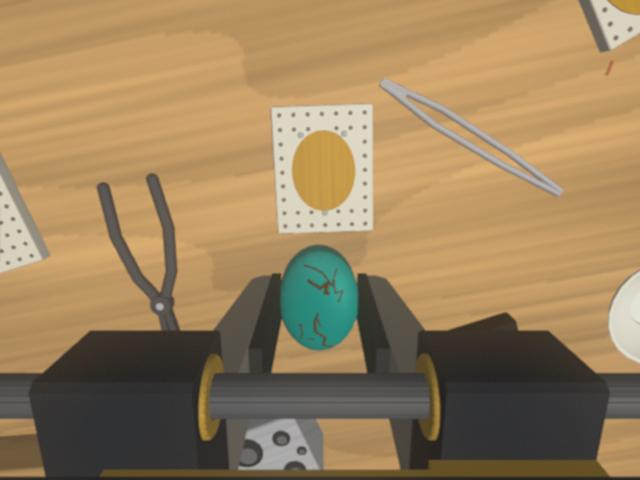

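The stone is held at (319,298) and its plate is at (323,170). The lift started as the fingers were still closing, so I'll check from the depth map how high the stone sits in the grip.

```bash
cat > top.py <<'E'
import sys
from fit import *
i=get_image("wrist"); c,r=map(int,sys.argv[1:3]); z=i["z_map"]
v,u=np.mgrid[r-45:r+46:3,c-30:c+31:3]; d=z[v,u]; ok=d>0
P=np.linalg.inv(i["intrinsics"])@np.array([u[ok]*d[ok],v[ok]*d[ok],d[ok]]); X=i["R"].T@(P-i["t"][:,None])
print('top pct',(np.percentile(X[2],[20,50,80,95,99])*1000).round(1),tool()[0])
E
python3 top.py 319 298
python3 - <<'E'
from fit import *
i=get_image("wrist")
for z in (135,139,142,145,148): print(z,fit('small_oval',[(i,(275,240,362,356))],z,171,(.6637,.13)))
E
```

```text
top pct [156.  157.6 158.7 159.5 159.9] [662.98541788 131.16236432 148.32839284]
135 (667.6, 129.3, 170.5, 0.962)
139 (666.1, 129.6, 170.4, 0.979)
142 (664.8, 129.9, 169.7, 0.958)
145 (664.4, 130.1, 171.4, 0.929)
148 (663.5, 130.1, 169.8, 0.898)
```

```bash

python3 -m creep '[[[-2.04,0.52,0,1,-1],[-2.04,0.52,0,0,-1],[0,0,-3.5,0,-1],[0,0,-3.5,0,-1],[0,0,-3.2,0,-1],[0,0,-1.9,0,-1],[0,0,0,0,-1],[0,0,0,0,-1]]]'
python3 -m creep '[[[0,0,-0.2,0,-1],[0,0,-0.2,0,-1],[0,0,-0.1,0,-1],[0,0,0,0,-1],[0,0,0,0,-1]]]'
python3 -m creep '[[[0,0,-0.1,0,-1],[0,0,-0.1,0,-1],[0,0,0,0,-1],[0,0,0,0,-1]]]'
```

```text
t: 14.92
ee_pos: [0.622, 0.1419, 0.0264]
tcp_rot: [-0.276, -3.128, 0.001]
wrist_force: [0.7, 0.1, 0.2]
width: 0.0326
gripper_force: 20.0
t: 15.33
ee_pos: [0.623, 0.1423, 0.0226]
tcp_rot: [0.276, 3.128, 0.0]
wrist_force: [-0.2, -1.0, -0.2]
width: 0.0329
gripper_force: 20.0
t: 15.67
ee_pos: [0.6226, 0.1422, 0.0198]
tcp_rot: [-0.276, -3.129, 0.0]
wrist_force: [-0.5, 0.7, 0.4]
width: 0.0327
gripper_force: 20.0
```

```bash

python3 -m creep '[[[0,0,-0.1,0,-1],[0,0,0,0,-1],[0,0,0,0,-1]]]'
python3 -m creep '[[[0,0,-0.1,0,-1],[0,0,0,0,-1],[0,0,0,0,-1]]]'
python3 -m creep '[[[0,0,-0.05,0,-1],[0,0,0,0,-1],[0,0,0,0,-1]]]'
```

```text
t: 15.92
ee_pos: [0.6227, 0.1422, 0.0196]
tcp_rot: [0.276, 3.129, -0.0]
wrist_force: [-2.4, -1.0, 6.6]
width: 0.0328
gripper_force: 20.0
t: 16.17
ee_pos: [0.6228, 0.1421, 0.0191]
tcp_rot: [0.276, 3.129, -0.0]
wrist_force: [-4.6, -1.5, 11.7]
width: 0.0325
gripper_force: 20.0
t: 16.42
ee_pos: [0.6228, 0.1421, 0.019]
tcp_rot: [0.276, 3.129, -0.0]
wrist_force: [-5.3, -2.7, 15.6]
width: 0.0329
gripper_force: 20.0
```

```bash

python3 -m creep '[[[0,0,0.2,0,-1],[0,0,0,0,-1],[0,0,0,0,-0.1],[0,0,0,0,0.2],[0,0,0,0,0.2],[0,0,0,0,0.2]]]'
python3 -m creep '[[[0,0,1.5,0,0.4],[0.5,0,3.5,0,1],[1,0,3.5,0,1],[1,0,3.5,0,1],[0.8,-0.5,0.8,0,1],[0,0,0,0,1],[0,0,0,0,1],[0,0,0,0,1]]]'
python3 w.py small_oval:14:624:140 plate_small_oval:; cp pics/last.png pics/w5.png
```

```text
t: 16.92
ee_pos: [0.6225, 0.1422, 0.0191]
tcp_rot: [-0.276, -3.129, 0.0]
wrist_force: [0.4, 0.2, -0.9]
width: 0.0547
gripper_force: 0.0
t: 17.58
ee_pos: [0.6539, 0.1369, 0.1452]
tcp_rot: [-0.276, -3.126, 0.001]
wrist_force: [-0.9, 0.3, -0.1]
width: 0.0917
gripper_force: 0.0
small_oval (624.1, 141.4, 353.7, 0.92) fit box [295. 153.] [344. 220.] net [array([295., 155., 344., 220.])]
plate_small_oval (623.9, 140.4, 351.8, 0.923) fit box [286. 145.] [350. 225.] net [array([268., 119., 369., 246.])]
tcp [654.2 137.1 145.4] y-axis 79.9 w 0.09197922249360081 f [-0.7 -1.2 -0.2] t 17.7333 j6 -1.1905300418188238
```

View pics/w5.png

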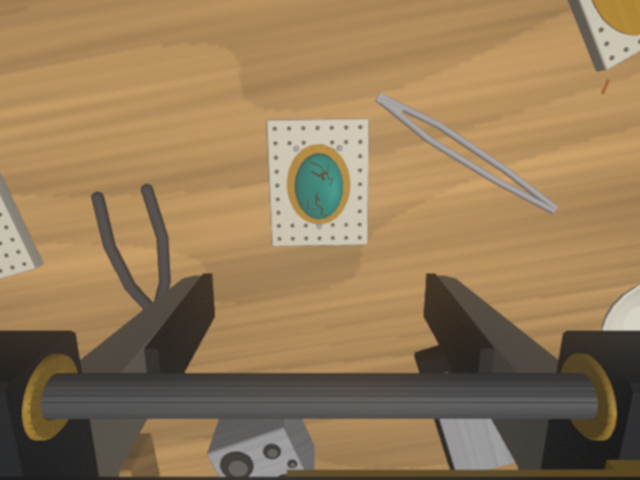

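The small oval sits centred at (319,185). Next, the navette.

```bash

python3 -m creep '[[[-2.11,-3.17,0,-1.5,1],[-2.11,-3.17,0,-1.5,1],[-2.11,-3.17,0,-1.5,1],[-2.11,-3.17,0,-1.5,1],[-2.11,-3.17,0,0,1],[-2.11,-3.17,0,0,1],[-2.11,-3.17,0,0,1],[-2.11,-3.17,0,0,1]]]' >/dev/null
python3 -m creep '[[[-2.11,-3.17,0,0,1],[0,0,0,0,1],[0,0,0,0,1],[0,0,0,0,1]]]'
python3 w.py navette:
```

```text
t: 18.73
ee_pos: [0.4657, -0.1478, 0.147]
tcp_rot: [-0.441, -3.11, -0.001]
wrist_force: [0.5, 0.7, -0.5]
width: 0.0915
gripper_force: 0.0
navette (466.4, -148.3, 162.5, 0.91) fit box [299. 177.] [341. 269.] net [array([302., 176., 341., 266.])]
tcp [ 466.3 -147.2  147.1] y-axis 74.0 w 0.09187571769123586 f [-0.2  0.2 -0.3] t 18.8333 j6 -1.6002286405771362
```

View pics/last.png

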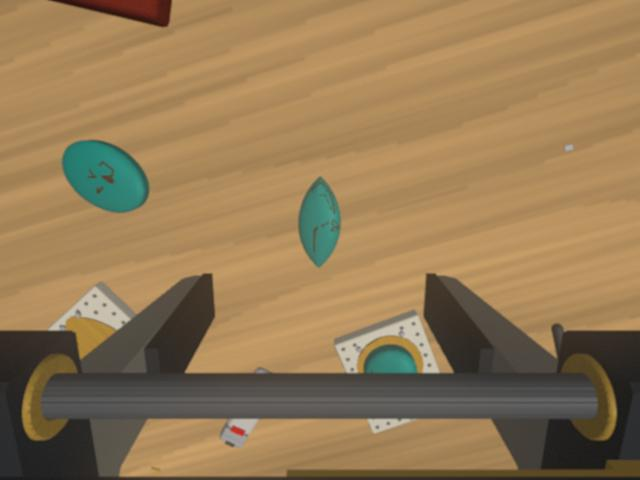

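The navette is at (320,222), centred and clear of its neighbours. Grip with a longer close.

```bash

python3 -m creep '[[[0,-0.1,-3.5,-1.5,1],[0,0,-3.5,0,1],[0,0,-3.5,0,1],[0,0,-2.9,0,1],[0,0,-0.7,0,0.8],[0,0,-0.3,0,0.3],[0,0,0,0,0],[0,0,0,0,0]]]' 20 
python3 -m creep '[[[0,0,0,0,-1],[0,0,0,0,-1],[0,0,0,0,-1],[0,0,0,0,-1],[0,0,0,0,-1],[0,0,0,0,-1],[0,0,0,0,-1],[0,0,0,0,-1]]]' 20
python3 -m creep '[[[0,0,0,0,-1],[0,0,0,0,-1],[0,0,0,0,-1]]]' 20
```

```text
t: 19.5
ee_pos: [0.467, -0.149, 0.0046]
tcp_rot: [0.479, 3.103, -0.0]
wrist_force: [0.6, 0.1, 0.6]
width: 0.0675
gripper_force: 0.0
t: 20.17
ee_pos: [0.4659, -0.1492, 0.0037]
tcp_rot: [0.48, 3.104, -0.0]
wrist_force: [0.2, 1.4, 5.5]
width: 0.0308
gripper_force: 20.0
t: 20.42
ee_pos: [0.4659, -0.1491, 0.0037]
tcp_rot: [0.48, 3.104, -0.0]
wrist_force: [-0.2, 0.6, 5.9]
width: 0.031
gripper_force: 20.0
```

```bash

python3 -m creep '[[[0,0,0.5,0,-1],[0,0,2.5,0,-1],[0,0,3.9,0,-1],[0,0,3.9,0,-1],[0,0,3.7,0,-1]]]' >/dev/null
python3 -m creep '[[[1.82,-2.87,0,6.9,-1],[1.82,-2.87,0,6.9,-1],[1.82,-2.87,0,6.9,-1],[1.82,-2.87,0,6.9,-1],[1.82,-2.87,0,6.9,-1],[1.82,-2.87,0,6.9,-1],[0,0,0,0,-1],[0,0,0,0,-1]]]' >/dev/null
python3 -m creep '[[[0,0,0,0,-1],[0,0,0,0,-1]]]'
python3 w.py navette:145:575:-321 plate_navette:
python3 top.py 320 300
```

```text
t: 21.67
ee_pos: [0.5741, -0.3202, 0.1482]
tcp_rot: [0.646, -3.073, -0.002]
wrist_force: [-0.1, 0.4, -0.9]
width: 0.0308
gripper_force: 20.0
navette (574.9, -320.5, 204.3, 0.949) fit box [281. 217.] [357. 377.] net []
plate_navette (520.9, -343.2, 25.5, 0.931) fit box [289.  85.] [351. 203.] net [array([264.,  77., 373., 210.])]
tcp [ 574.6 -320.4  148.6] y-axis 113.8 w 0.030651687929502736 f [-0.9 -0.2 -0.7] t 21.8167 j6 -2.497517465419366
top pct [158.9 159.9 160.8 161.5 161.9] [ 574.73198966 -320.53102087  148.67733383]
```

View pics/last.png

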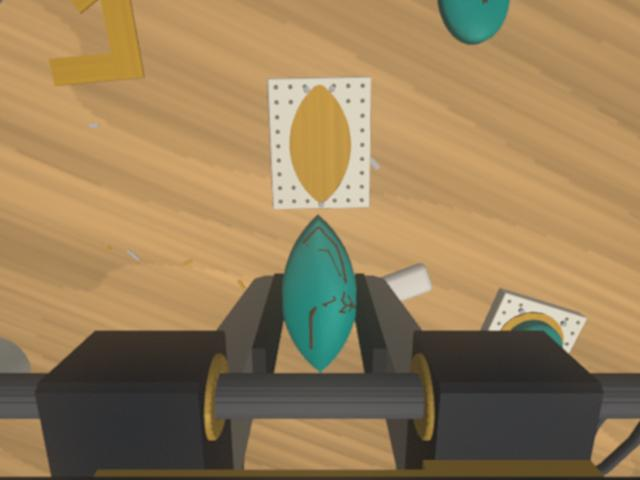

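```bash

python3 -m creep '[[[-2.7,-1.13,0,1.2,-1],[-2.7,-1.13,0,0,-1],[0,0,-3.6,0,-1],[0,0,-3.6,0,-1],[0,0,-3.2,0,-1],[0,0,-2,0,-1],[0,0,0,0,-1],[0,0,0,0,-1]]]'
python3 -m creep '[[[0,0,-0.2,0,-1],[0,0,-0.2,0,-1],[0,0,-0.1,0,-1],[0,0,0,0,-1],[0,0,0,0,-1]]]'
python3 -m creep '[[[0,0,-0.1,0,-1],[0,0,0,0,-1],[0,0,0,0,-1]]]'
```

```text
t: 22.53
ee_pos: [0.5204, -0.3432, 0.024]
tcp_rot: [0.68, -3.066, -0.002]
wrist_force: [-0.7, -0.1, -0.1]
width: 0.0307
gripper_force: 20.0
t: 22.95
ee_pos: [0.5213, -0.3441, 0.0201]
tcp_rot: [-0.68, 3.066, -0.001]
wrist_force: [0.9, -0.7, -1.0]
width: 0.0307
gripper_force: 20.0
t: 23.2
ee_pos: [0.5209, -0.3439, 0.0184]
tcp_rot: [0.68, -3.067, -0.0]
wrist_force: [-0.1, 0.2, -0.9]
width: 0.0304
gripper_force: 20.0
```

```bash

python3 -m creep '[[[0,0.05,-0.05,0,-1],[0,0,0,0,-1],[0,0,0,0,-1]]]'
python3 -m creep '[[[0,0,-0.07,0,-1],[0,0,0,0,-1],[0,0,0,0,-1]]]'
```

```text
t: 23.45
ee_pos: [0.521, -0.3434, 0.0178]
tcp_rot: [0.68, -3.067, -0.0]
wrist_force: [0.4, 0.1, -0.4]
width: 0.031
gripper_force: 20.0
t: 23.7
ee_pos: [0.521, -0.3434, 0.0177]
tcp_rot: [0.68, -3.067, -0.0]
wrist_force: [-1.7, 0.6, 6.2]
width: 0.0306
gripper_force: 20.0
```

```bash

python3 -m creep '[[[0,0,0.05,0,-1],[0,0,0,0,-0.1],[0,0,0,0,0.2],[0,0,0,0,0.2],[0,0,0,0,0.2]]]'
python3 -m creep '[[[0,0,1.5,0,0.4],[0.5,0.2,3.5,0,1],[1,0.5,3.5,0,1],[1,0.5,3.5,0,1],[0.5,0.2,1,0,1],[0,0,0,0,1],[0,0,0,0,1],[0,0,0,0,1]]]'
python3 w.py navette:14:521:-343 plate_navette:
```

```text
t: 24.12
ee_pos: [0.521, -0.3434, 0.0176]
tcp_rot: [-0.68, 3.067, 0.0]
wrist_force: [0.2, -0.1, -0.6]
width: 0.0542
gripper_force: 0.0
t: 24.78
ee_pos: [0.5495, -0.3288, 0.1457]
tcp_rot: [0.68, -3.065, -0.003]
wrist_force: [-0.6, 0.5, -0.5]
width: 0.0916
gripper_force: 0.0
navette (520.7, -344.2, 25.9, 0.918) fit box [294. 133.] [340. 233.] net [array([294., 134., 342., 232.])]
plate_navette (521.2, -343.6, 204.0, 0.928) fit box [287. 125.] [348. 238.] net []
tcp [ 549.6 -329.   145.7] y-axis 115.0 w 0.09209382490866376 f [-0.8  0.5 -0.1] t 24.9333 j6 -2.548687732600044
```

View pics/last.png

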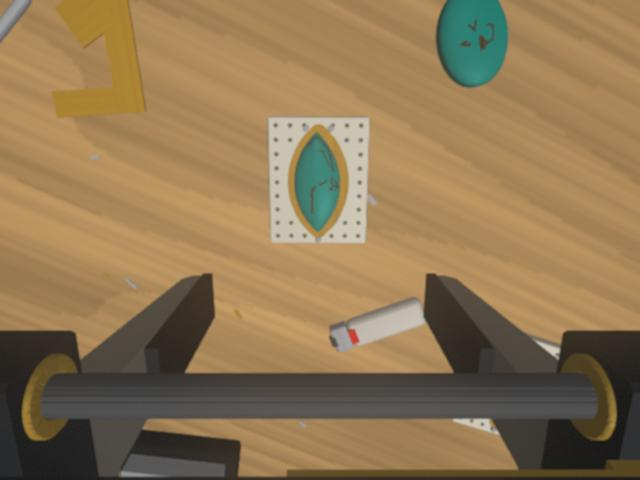

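The navette sits centred at (318,182). Last, the large oval.

```bash

python3 -m creep '[[[-3.28,0.78,0,2.4,1],[-3.28,0.78,0,2.4,1],[-3.28,0.78,0,2.4,1],[-3.28,0.78,0,2.4,1],[-3.28,0.78,0,2.4,1],[0,0,0,0,1],[0,0,0,0,1],[0,0,0,0,1]]]'
python3 w.py large_oval:
```

```text
t: 25.6
ee_pos: [0.3874, -0.2909, 0.1476]
tcp_rot: [-0.995, 2.979, -0.001]
wrist_force: [0.6, -0.1, 0.2]
width: 0.092
gripper_force: 0.0
large_oval (388.7, -289.5, 36.9, 0.93) fit box [289. 183.] [350. 267.] net [array([288., 182., 350., 264.])]
tcp [ 388.  -290.9  147.6] y-axis 127.0 w 0.0920420446631005 f [-0.3 -0.5  0.4] t 25.7 j6 -2.863040634191672
```

```bash

python3 -m creep '[[[0.05,0.12,-3.5,0,1],[0,0,-3.5,0,1],[0,0,-3.5,0,1],[0,0,-2.9,0,1],[0,0,-0.7,0,1],[0,0,-0.3,0,1],[0,0,0,0,1]]]' 20 
python3 -m creep '[[[0,0,0,0,-1],[0,0,0,0,-1],[0,0,0,0,-1],[0,0,0,0,-1],[0,0,0,0,-1],[0,0,0,0,-1],[0,0,0,0,-1],[0,0,0,0,-1]]]' 20
python3 -m creep '[[[0,0,0,0,-1],[0,0,0,0,-1],[0,0,0,0,-1]]]' 20
```

```text
t: 26.28
ee_pos: [0.388, -0.2893, 0.0036]
tcp_rot: [0.997, -2.979, -0.001]
wrist_force: [0.2, -0.3, -0.6]
width: 0.0922
gripper_force: 0.0
t: 26.95
ee_pos: [0.3875, -0.2892, 0.0039]
tcp_rot: [-0.997, 2.979, -0.0]
wrist_force: [-0.4, 1.0, 2.9]
width: 0.0445
gripper_force: 20.0
t: 27.2
ee_pos: [0.3875, -0.2892, 0.0038]
tcp_rot: [-0.997, 2.979, -0.0]
wrist_force: [-1.4, 0.3, 5.5]
width: 0.0446
gripper_force: 20.0
```

```bash

python3 -m creep '[[[0,0,0.5,0,-1],[0,0,2.5,0,-1],[0,0,3.9,0,-1],[0,0,3.9,0,-1],[0,0,3.6,0,-1]]]' >/dev/null
python3 -m creep '[[[1.08,3.74,0,-1,-1],[1.08,3.74,0,-1,-1],[1.08,3.74,0,-1,-1],[1.08,3.74,0,-1,-1],[1.08,3.74,0,-1,-1],[1.08,3.74,0,-1,-1]]]' >/dev/null
python3 -m creep '[[[1.08,3.74,0,-1,-1],[1.08,3.74,0,-1,-1],[1.08,3.74,0,-1,-1],[1.08,3.74,0,-1,-1],[1.08,3.74,0,-1,-1],[1.08,3.74,0,-1,-1]]]' >/dev/null
python3 -m creep '[[[1.08,3.74,0,-1,-1],[1.08,3.74,0,-1,-1],[1.08,3.74,0,-1,-1],[1.08,3.74,0,-1,-1],[1.08,3.74,0,-1,-1],[1.08,3.74,0,-1,-1],[0,0,0,0,-1],[0,0,0,0,-1]]]' >/dev/null
python3 -m creep '[[[0,0,0,0,-1],[0,0,0,0,-1]]]'
python3 w.py large_oval:145:583:384 plate_large_oval:
python3 top.py 320 300
```

```text
t: 29.45
ee_pos: [0.5813, 0.3827, 0.1474]
tcp_rot: [0.518, -3.097, 0.001]
wrist_force: [1.1, 0.5, -2.1]
width: 0.0451
gripper_force: 20.0
large_oval (582.7, 382.5, 18.9, 0.945) fit box [264. 226.] [374. 373.] net [array([262., 224., 374., 365.])]
plate_large_oval (526.5, 364.2, 18.9, 0.949) fit box [280.  90.] [361. 199.] net [array([268.,  73., 374., 208.])]
tcp [581.8 382.8 147.9] y-axis 108.9 w 0.044725776859468463 f [-0.4  0.3 -0.6] t 29.6 j6 -1.3216278044067078
top pct [158.8 159.5 160.2 160.9 161.5] [581.90365344 382.99738348 147.98021812]
```

View pics/last.png

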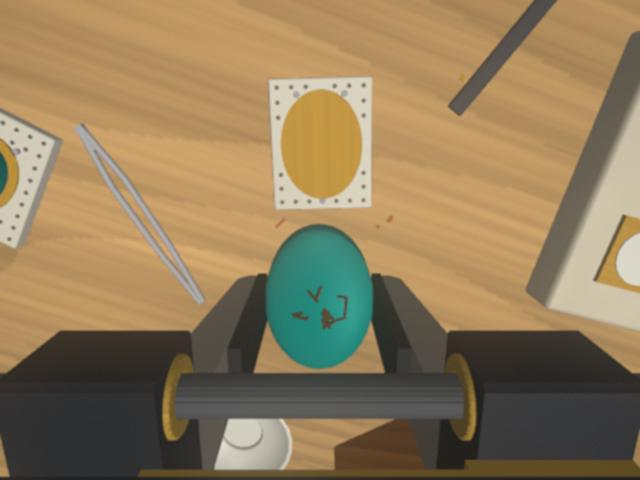

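```bash

python3 -m creep '[[[-2.8,-0.9,0,0,-1],[-2.77,-0.9,0,0,-1],[0,0,-3.6,0,-1],[0,0,-3.6,0,-1],[0,0,-3.2,0,-1],[0,0,-2,0,-1],[0,0,0,0,-1],[0,0,0,0,-1]]]'
python3 -m creep '[[[0,0,-0.2,0,-1],[0,0,-0.2,0,-1],[0,0,-0.1,0,-1],[0,0,0,0,-1],[0,0,0,0,-1]]]'
python3 -m creep '[[[0,0,-0.07,0,-1],[0,0,0,0,-1],[0,0,0,0,-1]]]'
```

```text
t: 30.32
ee_pos: [0.5258, 0.3653, 0.0233]
tcp_rot: [0.518, -3.097, 0.001]
wrist_force: [0.2, -1.0, -0.8]
width: 0.0446
gripper_force: 20.0
t: 30.73
ee_pos: [0.5265, 0.3662, 0.0194]
tcp_rot: [-0.519, 3.098, 0.001]
wrist_force: [-0.3, 0.1, -1.6]
width: 0.0441
gripper_force: 20.0
t: 30.98
ee_pos: [0.5261, 0.366, 0.0181]
tcp_rot: [-0.519, 3.098, 0.0]
wrist_force: [-0.2, 0.0, -0.2]
width: 0.0449
gripper_force: 20.0
```

```bash

python3 -m creep '[[[0,-0.1,-0.05,0,-1],[0,0,0,0,-1],[0,0,0,0,-1]]]'
python3 -m creep '[[[0,0,-0.06,0,-1],[0,0,0,0,-1],[0,0,0,0,-1]]]'
```

```text
t: 31.23
ee_pos: [0.5264, 0.3655, 0.0179]
tcp_rot: [-0.519, 3.098, 0.001]
wrist_force: [-0.8, 2.4, 3.6]
width: 0.0445
gripper_force: 20.0
t: 31.48
ee_pos: [0.5265, 0.3655, 0.0178]
tcp_rot: [-0.519, 3.098, 0.001]
wrist_force: [-3.6, 2.0, 10.0]
width: 0.0449
gripper_force: 20.0
```

```bash

python3 -m creep '[[[0,0,0.08,0,-1],[0,0,0,0,-1],[0,0,0,0,0.1],[0,0,0,0,0.45],[0,0,0,0,0.45],[0,0,0,0,0.45]]]'
python3 -m creep '[[[0,0,1.5,0,0.6],[0.5,0.2,3.5,0,1],[1,0.3,3.5,0,1],[1,0.3,3.5,0,1],[0.5,0.2,1,0,1],[0,0,0,0,1],[0,0,0,0,1],[0,0,0,0,1]]]'
python3 w.py large_oval:14:526:364 plate_large_oval:
python3 - <<'E'
from fit import *
a=cv2.imread('pics/last.png')[90:270,220:420]
s=get_image('scene')['pixels'][150:330,100:560]
cv2.imwrite('pics/f.png',np.vstack([cv2.resize(a,(640,576))[:0],cv2.resize(s,(690,270)),cv2.resize(np.hstack([a]),(333,300),interpolation=cv2.INTER_CUBIC) if 0 else cv2.copyMakeBorder(cv2.resize(a,(333,300)),0,0,0,357,0)]))
E
```

```text
t: 31.98
ee_pos: [0.526, 0.3648, 0.0174]
tcp_rot: [0.519, -3.098, 0.0]
wrist_force: [0.0, 0.0, 0.4]
width: 0.0662
gripper_force: 0.0
t: 32.65
ee_pos: [0.5547, 0.3741, 0.1455]
tcp_rot: [0.518, -3.095, 0.002]
wrist_force: [-1.4, -0.7, -0.4]
width: 0.092
gripper_force: 0.0
large_oval (527.0, 364.5, 18.5, 0.931) fit box [287. 142.] [353. 234.] net [array([289., 142., 352., 231.])]
plate_large_oval (526.4, 364.7, 19.6, 0.936) fit box [280. 133.] [361. 237.] net [array([268., 119., 369., 246.])]
tcp [554.8 374.3 145.6] y-axis 109.0 w 0.09206002312792552 f [ 0.6 -0.4 -0.7] t 32.8 j6 -1.311536419632571Traceback (most recent call last):
  File "<stdin>", line 4, in <module>
    return _nx.concatenate(arrs, 0, dtype=dtype, casting=casting)
           ~~~~~~~~~~~~~~~^^^^^^^^^^^^^^^^^^^^^^^^^^^^^^^^^^^^^^^
ValueError: all the input array dimensions except for the concatenation axis must match exactly, but along dimension 1, the array at index 0 has size 640 and the array at index 1 has size 690
```

I've used up the picture views. The last fit puts the large oval within 1 mm and about 1 deg of its plate. I'll check the brooch numerically and then hand in.

```bash
python3 - <<'E'
from fit import *
get_image('scene')
for k in('brooch','pear','navette','small_oval','large_oval'): print(k,[(round(d['conf'],2),np.round(np.array(d['bbox'])*[640,480,640,480])) for d in recognise(k,'scene')[:2]])
sign_off()
E
```

```text
brooch [(0.64, array([375., 217., 397., 237.])), (0.19, array([220., 263., 260., 313.]))]
pear [(0.95, array([225., 262., 252., 297.]))]
navette [(0.57, array([124., 223., 145., 253.]))]
small_oval [(0.62, array([377., 284., 398., 304.])), (0.32, array([473., 233., 535., 284.]))]
large_oval [(0.79, array([491., 240., 520., 270.]))]
the job is handed in; nothing more can be done
```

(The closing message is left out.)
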